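# Power off, tools back in the foam tray, power on

## Robot

A 6-joint arm with a two-finger parallel gripper is mounted at the origin on a cart in front of the work surface, level with it; the furniture and walls round the work are solid. World frame = base frame: x ahead of the robot, y to its left, z up, the work surface at z = 0. Lengths are in m, angles in rad, forces in N, time in s.
With the tool pointing down it reaches from about 0.35 to 0.975 m from the base axis. Payload 7.1 kg.
Tool frame: the origin (TCP) lies on the front face of the gripper's body, between the roots of the fingers; the fingertips stand 80 mm ahead of it and the grasp point (between the pads) lies 61 mm ahead of it (tcp_to_tips is the distance from the TCP to the fingertips, in m); z points along the fingers, y is the line along which they close (so a half turn about z gives the same grasp; the last joint's range is limited). The gripper opens to 88 mm and grips with 3 to 60 N. Pads are 20 mm wide; open, the fingers measure 115 mm over their backs; the gripper's body (75 mm by 178 mm) begins 61 mm behind the grasp point.
Start: joints at [-1.285, 0.423, 1.63, -0, 1.089, -0.019], TCP at [0.188, -0.596, 0.303] pointing down, gripper open.
Joint ranges: [-3, 3], [-0.9, 2.11], [0.09, 2.58], [-1.31, 4.45], [0.11, 2.69], [-2.54, 2.54]. Speed limits (rad/s): [2.39, 2.39, 3.01, 3.14, 3.14, 3.14].

## Interface

Orientations are given as a rotation vector (axis times angle).
In Python, from station import move_pose, movel, movej, open_gripper, grasp, sleep, ik, read_camera, camera_params, MotionError, close_job, find_in, cut_out, read_time, read_joint_positions, read_qd, read_tau, read_tcp_pos, read_tool_rot, read_wrist_force, read_torque, read_gripper_width, read_grip_force, tcp_to_tips gives the robot as it stands. Calls block until the motion is done:
- move_pose(position, orientation): joint-space move of the TCP to a pose.
- movel(position, feed=0.15, ori=None): straight line of the TCP; ori=None keeps the orientation; feed is the mean speed in m/s.
- movej(angles): joint-space move.
- open_gripper() and grasp(force=None): open the fingers fully, or close them until they stop; force is the grip in N (None keeps the last).
- sleep(seconds).
- ik(position, orientation): joint angles nearest the present ones, or None.
- read_camera(name): name is "side" or "top"; returns the picture (384x512x3 uint8, red, green, blue); there is no depth.
- camera_params(name): a dict with "intrinsics" (3x3 intrinsics, pixels), "rvec" (rotation vector, rad) and "tvec" (3), from world to camera coordinates, as OpenCV has them. Camera axes: x right, y down, z forward; pixel columns grow to the right and rows downward; lengths in m; the calibration is good to about 2 mm. A picture is of the moment at which its call begins. camera_params takes no time and is no camera call.
A pose or a line that the arm cannot do raises MotionError and nothing moves.
- close_job(): hands the job in; it is judged then, once.
Trained networks look in the newest picture that a camera, given by its name, has taken for a name from the list of things; names that differ only in an ending like _2 or _b are one class to them, and where a whole thing is asked for, a point or a joint stands for the part that bears it (a point fixed in the world has none). Each returns a list of dicts, best first, with "score" (0 to 1); they miss things now and then, are a little off and sometimes report something else, mostly with a low value. They report only what shows in the picture. A call takes as long as a camera call. They do not tell look-alikes from the thing itself.
- find_in(camera, query): "bbox" ([left, top, right, bottom] in pixels, round what is visible of it).
- cut_out(camera, query): "region" (384x512 bool, what is visible of it) and "bbox" ([left, top, right, bottom] in pixels, round what is visible of it).
Readings, each from a call of its own:
- read_time(): time.
- read_joint_positions(): joint angles.
- read_qd(): joint speeds.
- read_tau(): joint torques, N m.
- read_tcp_pos(): TCP position.
- read_tool_rot(): TCP orientation.
- read_wrist_force(): force on the tool from outside, world axes, zero at the start.
- read_torque(): the same for the moment, N m.
- read_gripper_width(): opening from 0.0 (shut) to 1.0 (fully open).
- read_grip_force(): force on a finger pad.
Only numpy, scipy, OpenCV 4.12 (cv2) and the standard library are available. Lean on these libraries where they do the work, as an engineer would, in place of code of your own. Each camera call takes 0.05 s, during which the arm holds its last target. There are 200 camera calls.

## Task

The washer's service is finished. First flip the isolator's red toggle handle to OFF (leaning left) so that the machine is dead while you clear up, then put every tool lying on the worktop back into its own cut-out in the foam tray, the way round that fits, and press it down until it lies flat and fully home on the pocket's floor. Only when all of them are in, flip the isolator back to ON (leaning right). Leave the other things on the worktop where they are.

Things in the scene. Friction and masses are not known exactly. Their poses are not given: they have to be found in the camera images.
- pliers: Pliers with two red handles, lying flat, 133 mm long, 44 wide over the handles, bars 14 high; steel jaws point to +x (tip +66 mm, handle ends -67). Dark block at the origin, 26 (x) x 22 (y) x 24 mm high with upright sides: grip it across y. Origin on the underside, z up. 0.08 to 0.2 kg. May be absent.
- pliers_pocket: Pocket of the pliers in the foam tray, yellow floor, the outline of the tool with 1.3 mm play a side round the bars, 3 mm round the block, 12 mm deep. Its frame is where the tool's own frame stands when fully home (origin on the floor). Two springy foam nibs hold the tool, so it needs a push (3 to 10 N). Nibs at tool x -30 mm.
- shears: Orange-handled shears, lying flat, bars 12 to 14 mm high; blade points to +x (tip +67 mm); large bow on the -y side (to x -66, y -30), small bow on +y (to y +23). Black block at the origin, 26 (x) x 20 (y) x 24 mm high with upright sides: grip it across y. Origin on the underside, z up. 0.08 to 0.2 kg. May be absent.
- shears_pocket: Pocket of the shears in the foam tray, yellow floor, the outline of the tool with 1.3 mm play a side round the bars, 3 mm round the block, 12 mm deep. Its frame is where the tool's own frame stands when fully home (origin on the floor). Two springy foam nibs hold the tool, so it needs a push (3 to 10 N). Nibs at tool x -30 mm.
- key: L-shaped steel drum key, lying flat, bars 14 mm high: long bar along x from -67 to +53 mm, short arm at x +46 out to y +29. Blue block with black ribs at the origin, 34 (x) x 20 (y) x 24 mm high with upright sides: grip it across y. Origin on the underside, z up. 0.08 to 0.2 kg. May be absent.
- key_pocket: Pocket of the key in the foam tray, yellow floor, the outline of the tool with 1.3 mm play a side round the bars, 3 mm round the block, 12 mm deep. Its frame is where the tool's own frame stands when fully home (origin on the floor). Two springy foam nibs hold the tool, so it needs a push (3 to 10 N). Nibs at tool x -27 mm.
- gauge: Water pressure gauge lying face up: dark round case round the origin, 50 mm diameter, 25 mm high, white face; brass stem 14 mm thick points to +x (end +61 mm). Grip the case across y. Origin on the underside, z up. 0.08 to 0.2 kg. May be absent.
- gauge_pocket: Pocket of the gauge in the foam tray, yellow floor, the outline of the tool with 1.3 mm play a side round the bars, 12 mm deep. Its frame is where the tool's own frame stands when fully home (origin on the floor). Two springy foam nibs hold the tool, so it needs a push (3 to 10 N). Nibs at tool x 0.
- spanner: Ratchet spanner, lying flat, bar 14 mm high along x from -67 mm to a round steel head of 34 mm diameter, 16 high, centred at x +46. Green block with black stripes at the origin, 34 (x) x 20 (y) x 24 mm high with upright sides: grip it across y. Origin on the underside, z up. 0.08 to 0.2 kg. May be absent.
- spanner_pocket: Pocket of the spanner in the foam tray, yellow floor, the outline of the tool with 1.3 mm play a side round the bars, 3 mm round the block, 12 mm deep. Its frame is where the tool's own frame stands when fully home (origin on the floor). Two springy foam nibs hold the tool, so it needs a push (3 to 10 N). Nibs at tool x -27 mm.
- tray: Fixed grey tray with charcoal foam, 264 (x) x 214 (y) x 20 mm high, origin under its middle. Pockets of pliers, shears, key, gauge side by side along x (54 to 70 mm apart), pliers and key pointing to +y, shears and gauge to -y; that of the spanner at the +y edge, pointing to +x. Pocket floors 8 mm, foam 20 mm above the worktop; tools at home stand 12 to 13 mm proud.
- isolator (a joint): Angle of the isolator's toggle handle in rad: 0 = OFF (leaning left, to the box's -x, red mark), 0.7 = upright, 1.4 = ON (leaning right, to +x, green mark). It is weighted, so it falls by itself to the stop on either side of upright; a sideways push of about 1 N moves it.
- isolator_tip (a point): Middle of the isolator's red paddle (16 thick, 36 wide, 36 mm long), 58 mm from the hinge pin; it swings with the handle, and its x axis at 0 is the level direction from OFF to ON. About 100 mm above the worktop at OFF and ON, 114 upright; dark shaft 10 mm thick below the paddle.
- isolator_box: Grey box of the isolator, fixed to the worktop, 120 (x) x 100 (y) x 45 mm high, origin under its middle; +x points from the OFF side to the ON side. The hinge pin lies along its y, 56 mm above the origin, between two black cheeks that reach 66 mm high.
- polish_tin: Round polish tin, 65 mm diameter, 29 mm high, origin under its middle; to be left alone.
- peg_2: Yellow clothes peg lying flat, 15 x 72 x 12 mm, origin under its middle; to be left alone.
Not all that is in view belongs to the job. What is shaped like the spanner but purple is not meant.

How it is judged:
On the way, in this order (a step that is already met when the one before it is completed fails the run):
1. the isolator is flipped to OFF (value of joint isolator below 0.1 rad), for 0.2 s.
2. every tool present is fully home in its own pocket while the isolator is still OFF (horizontal distance between pliers and pliers_pocket below 0.006 m and z of pliers in the frame of pliers_pocket below 0.003 m and angle between the x axis of pliers and the x axis of pliers_pocket, either way round below 0.08 rad and angle between each of pliers, shears, key, gauge, spanner's own z axis and vertical below 0.05 rad and horizontal distance between shears and shears_pocket below 0.006 m and z of shears in the frame of shears_pocket below 0.003 m and angle between the x axis of shears and the x axis of shears_pocket, either way round below 0.08 rad and horizontal distance between key and key_pocket below 0.006 m and z of key in the frame of key_pocket below 0.003 m and angle between the x axis of key and the x axis of key_pocket, either way round below 0.08 rad and horizontal distance between gauge and gauge_pocket below 0.006 m and z of gauge in the frame of gauge_pocket below 0.003 m and angle between the x axis of gauge and the x axis of gauge_pocket, either way round below 0.08 rad and horizontal distance between spanner and spanner_pocket below 0.006 m and z of spanner in the frame of spanner_pocket below 0.003 m and angle between the x axis of spanner and the x axis of spanner_pocket, either way round below 0.08 rad and value of joint isolator below 0.4 rad), for 0.2 s.
3. the isolator is flipped to ON (value of joint isolator above 1.3 rad), for 0.2 s.
At the end, for the whole second after the job is handed in: Every tool present lies in its own pocket, within 6 mm and 0.08 rad of its place, level within 0.05 rad and less than 3 mm above the pocket floor, at rest; the isolator is at ON (beyond 1.3 rad) (horizontal distance between pliers and pliers_pocket below 0.006 m and z of pliers in the frame of pliers_pocket below 0.003 m and angle between the x axis of pliers and the x axis of pliers_pocket, either way round below 0.08 rad and angle between each of pliers, shears, key, gauge, spanner's own z axis and vertical below 0.05 rad and horizontal distance between shears and shears_pocket below 0.006 m and z of shears in the frame of shears_pocket below 0.003 m and angle between the x axis of shears and the x axis of shears_pocket, either way round below 0.08 rad and horizontal distance between key and key_pocket below 0.006 m and z of key in the frame of key_pocket below 0.003 m and angle between the x axis of key and the x axis of key_pocket, either way round below 0.08 rad and horizontal distance between gauge and gauge_pocket below 0.006 m and z of gauge in the frame of gauge_pocket below 0.003 m and angle between the x axis of gauge and the x axis of gauge_pocket, either way round below 0.08 rad and horizontal distance between spanner and spanner_pocket below 0.006 m and z of spanner in the frame of spanner_pocket below 0.003 m and angle between the x axis of spanner and the x axis of spanner_pocket, either way round below 0.08 rad and value of joint isolator above 1.3 rad and linear speed of each of pliers, shears, key, gauge, spanner below 0.02 m/s); the robot touches nothing.
It fails at once if the polish tin is pushed more than 6 cm from its place or knocked over (distance of polish_tin from where it was at the start of the episode above 0.06 m or angle between polish_tin's own z axis and vertical above 0.7 rad).
It fails at once if the yellow peg is pushed more than 6 cm from its place or knocked over (distance of peg_2 from where it was at the start of the episode above 0.06 m or angle between peg_2's own z axis and vertical above 0.7 rad).
Of pliers, shears, key, gauge, spanner only 4 to 5 are there at a start; the rules pass over those that are not, and their reading is None.
At some moment in a run one of pliers, shears, key, gauge, spanner may be knocked a few centimetres aside while the robot is not near it.
Once in a run the grip may slacken for a moment while it holds something.
It also fails if it takes over 210 s, if anything falls off the work surface, if the arm or the gripper's body presses on something with over 40 N, if the wrist force passes 120 N, or if a joint passes its speed limit or range.

## Working session

There is one attempt and no reset: what is moved stays moved. The work goes in short steps, each a Python script; the robot and the scene stay as the last script left them, time stands still between calls to the robot, and variables do not carry over. Pictures are saved under pics/ and viewed, at most 14 in all, crops included, and the job is handed in when it is done.

```bash
ls; mkdir -p pics
python3 - <<'E'
from station import *
import cv2,numpy as np
for c in ("top","side"):
    im=read_camera(c); cv2.imwrite(f"pics/{c}0.png",cv2.resize(im[:,:,::-1],(800,600),interpolation=cv2.INTER_CUBIC))
    p=camera_params(c); R=cv2.Rodrigues(np.array(p["rvec"]))[0]; print(c,p["intrinsics"],(-R.T@p["tvec"]).round(3),R.round(2).tolist())
    for n in "pliers shears key gauge spanner tray isolator isolator_box polish_tin peg_2".split():
        print(n,[(round(d["score"],2),np.round(d["bbox"]).tolist()) for d in find_in(c,n)][:3])
print(read_time(),read_tool_rot(),tcp_to_tips)
E
```

```text
pics
top [[409.43901434   0.         251.46714509]
 [  0.         409.43901434 186.47855743]
 [  0.           0.           1.        ]] [0.237 0.018 1.483] [[-0.02, -1.0, -0.0], [-0.99, 0.02, -0.17], [0.17, -0.0, -0.99]]
pliers [(0.47, [284.0, 154.0, 322.0, 169.0])]
shears [(0.63, [244.0, 189.0, 265.0, 215.0])]
key [(0.72, [343.0, 185.0, 354.0, 208.0])]
gauge [(0.6, [344.0, 182.0, 357.0, 215.0])]
spanner [(0.74, [239.0, 149.0, 268.0, 168.0]), (0.69, [295.0, 183.0, 307.0, 218.0]), (0.41, [336.0, 141.0, 367.0, 180.0])]
tray [(0.72, [148.0, 135.0, 211.0, 216.0])]
isolator [(0.5, [352.0, 151.0, 365.0, 165.0])]
isolator_box [(0.7, [337.0, 143.0, 368.0, 181.0])]
polish_tin [(0.86, [166.0, 226.0, 182.0, 242.0])]
peg_2 [(0.52, [328.0, 226.0, 336.0, 232.0])]
side [[356.91335745   0.         254.73833013]
 [  0.         356.91335745 190.61591033]
 [  0.           0.           1.        ]] [ 0.286 -0.75   0.626] [[0.97, -0.24, -0.0], [-0.14, -0.54, -0.83], [0.2, 0.81, -0.55]]
pliers [(0.87, [307.0, 239.0, 333.0, 279.0])]
shears [(0.7, [215.0, 213.0, 260.0, 233.0])]
key [(0.65, [254.0, 311.0, 310.0, 346.0])]
gauge []
spanner [(0.7, [232.0, 254.0, 285.0, 272.0]), (0.58, [276.0, 200.0, 311.0, 223.0])]
tray [(0.97, [207.0, 145.0, 304.0, 192.0])]
isolator [(0.77, [332.0, 275.0, 359.0, 305.0])]
isolator_box [(0.64, [314.0, 276.0, 394.0, 342.0])]
polish_tin [(0.77, [182.0, 167.0, 201.0, 183.0]), (0.26, [330.0, 278.0, 359.0, 306.0])]
peg_2 [(0.72, [264.0, 155.0, 296.0, 178.0])]
1.1 [-3.10514814e+00 -4.76890705e-01 -1.13439333e-05] 0.08
```

Run:
```python
from station import *
import cv2
im=read_camera("top")[110:260,130:400][:,:,::-1]; cv2.imwrite("pics/topc.png",cv2.resize(im,(800,444),interpolation=cv2.INTER_CUBIC))
im=read_camera("side")[130:360,160:420][:,:,::-1]; cv2.imwrite("pics/sidec.png",cv2.resize(im,(676,598),interpolation=cv2.INTER_CUBIC))
```

```text
(no output)
```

View pics/topc.png

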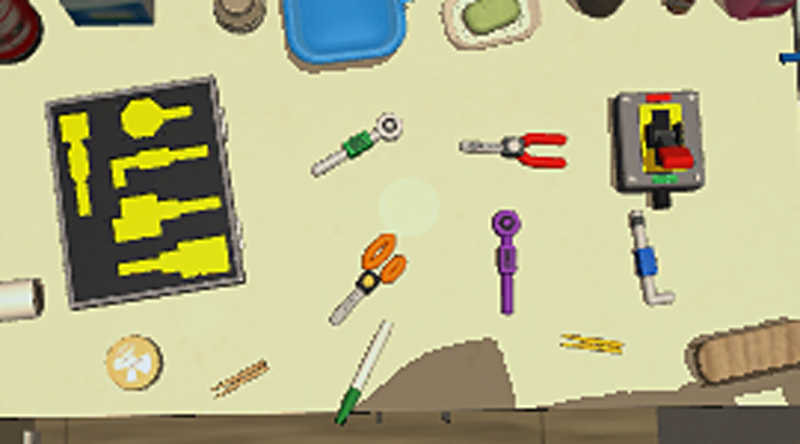

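View pics/sidec.png

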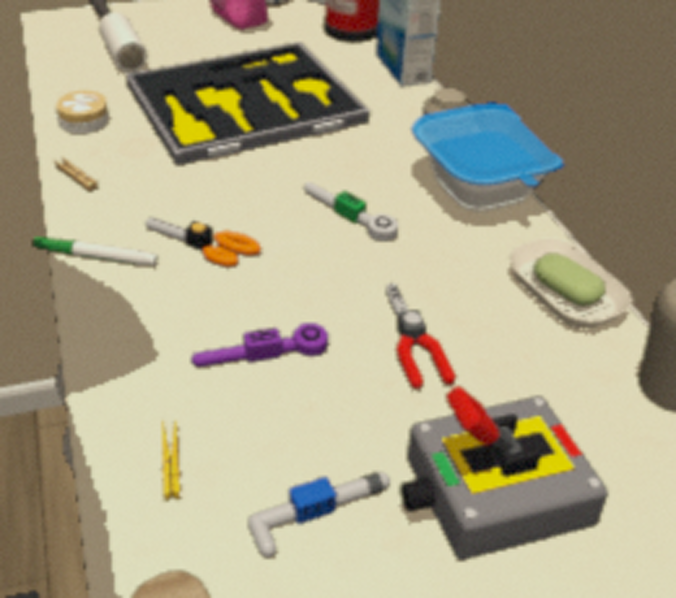

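Seen: pliers, shears, key and spanner are out, and the gauge is absent (its pocket is empty). The purple spanner is a look-alike. The isolator is at ON, leaning to the green mark on the robot's side. The tray is at the left. Next, enlarged crops for modelling.

Run:
```python
from station import *
import cv2,numpy as np
t=read_camera("top");s=read_camera("side");np.save("t0.npy",t);np.save("s0.npy",s)
def c(im,x,y,w,h,W,H): return cv2.resize(im[y:y+h,x:x+w,::-1],(W,H),interpolation=cv2.INTER_NEAREST)
r1=np.hstack([c(t,143,130,75,90,250,300),c(s,202,140,110,60,550,300)])
r2=np.hstack([c(s,300,233,40,52,200,300),c(s,210,208,55,30,200,300),c(s,250,305,65,45,200,300),c(s,272,196,44,32,200,300)])
cv2.imwrite("pics/mont.png",np.vstack([r1,r2]))
```

```text
(no output)
```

View pics/mont.png

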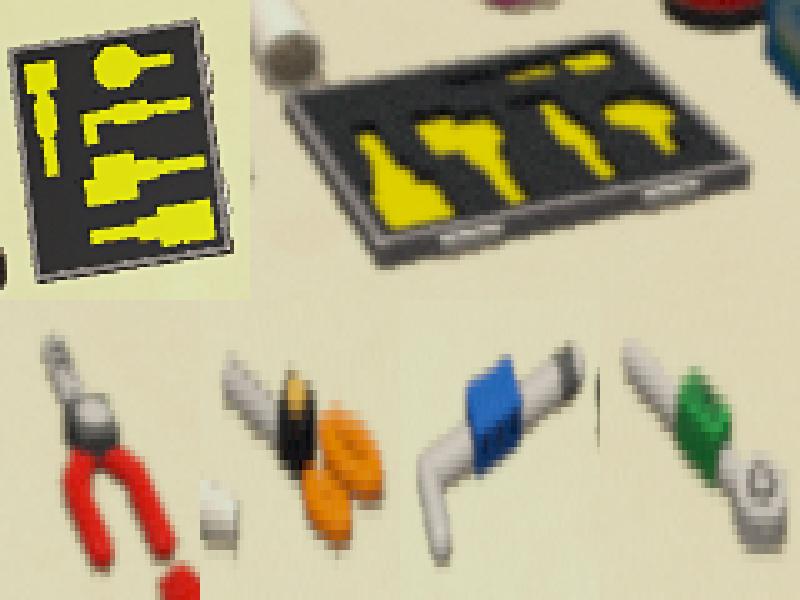

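The tray crop shows pliers (bottom), shears, key and gauge pockets, with the spanner pocket at the left. I'll fit silhouettes by rendering prism models in each camera.

```bash
cat > vis.py <<'E'
import cv2,numpy as np
from scipy.optimize import minimize
from station import camera_params,read_camera
SS=6
def proj(cam,P):
    p=camera_params(cam); return cv2.projectPoints(np.float64(P),np.float64(p["rvec"]),np.float64(p["tvec"]),np.float64(p["intrinsics"]),None)[0][:,0]
def unproj(cam,uv,z):
    p=camera_params(cam);R=cv2.Rodrigues(np.float64(p["rvec"]))[0];C=-R.T@np.float64(p["tvec"])
    d=R.T@np.linalg.solve(np.float64(p["intrinsics"]),[uv[0],uv[1],1.]);return (C+d*(z-C[2])/d[2])[:2]
def rect(x0,x1,y0,y1): return np.array([[x0,y0],[x1,y0],[x1,y1],[x0,y1]])/1000.
def ell(cx,cy,a,b,t=0):
    k=np.linspace(0,2*np.pi,24,endpoint=False);X=np.c_[a*np.cos(k),b*np.sin(k)];c,s=np.cos(t),np.sin(t)
    return (X@np.array([[c,s],[-s,c]])+[cx,cy])/1000.
def bar(x0,y0,x1,y1,w):
    d=np.array([x1-x0,y1-y0],float);d/=np.linalg.norm(d);n=np.array([-d[1],d[0]])*w/2
    return np.array([[x0,y0]+n,[x1,y1]+n,[x1,y1]-n,[x0,y0]-n])/1000.
def world(xyt,poly,z):
    c,s=np.cos(xyt[2]),np.sin(xyt[2]);return np.c_[poly@np.array([[c,s],[-s,c]])+xyt[:2],np.full(len(poly),z)]
def fill(m,pts,roi,hull):
    q=((pts-[roi[0]-.5,roi[1]-.5])*SS-.5)
    if hull:q=cv2.convexHull(np.float32(q))[:,0]
    cv2.fillPoly(m,[np.round(q*16).astype(np.int32)],255,shift=4)
def render(cam,xyt,model,roi,pocket):
    w,h=roi[2]-roi[0],roi[3]-roi[1]
    def lay(f):
        m=np.zeros((h*SS,w*SS),np.uint8)
        for poly,z in model:f(m,poly,z)
        return m
    if pocket:
        m=lay(lambda m,p,z:fill(m,proj(cam,world(xyt,p,.008)),roi,0))&lay(lambda m,p,z:fill(m,proj(cam,world(xyt,p,.020)),roi,0))
    else:
        m=lay(lambda m,p,z:fill(m,proj(cam,np.r_[world(xyt,p,0),world(xyt,p,z)]),roi,1))
    return cv2.resize(m,(w,h),interpolation=cv2.INTER_AREA)/255.
G=1.3
def tool(name,p):
    "p: free shape parameters (mm)"
    if name=="key": w=p[0];return [(rect(-67,53,-w/2,w/2),.014),(rect(46-w/2,46+w/2,0,29),.014),(rect(-17,17,-10,10),.024)]
    if name=="spanner": w=p[0];return [(rect(-67,40,-w/2,w/2),.014),(ell(46,0,17,17),.016),(rect(-17,17,-10,10),.024)]
    if name=="pliers": w,a,b=p[:3];return [(rect(0,66,-w/2,w/2),.014),(rect(-13,13,-11,11),.024)]+[(bar(*q,b),.014) for q in ((-10,5,-30,a),(-30,a,-67,22-b/2),(-10,-5,-30,-a),(-30,-a,-67,-22+b/2))]
    if name=="shears": w,a,b=p[:3];return [(rect(0,67,-w/2,w/2),.014),(rect(-13,13,-10,10),.024),(ell(-66+a,-30+12,a,12,.25),.012),(ell(-12-b,23-10,b,10,-.25),.012)]
def pocket(name,p):
    if name=="key": w=p[0]+2*G;return [(rect(-67-G,53+G,-w/2,w/2),0),(rect(46-w/2,46+w/2,0,29+G),0),(rect(-20,20,-13,13),0)]
    if name=="spanner": w=p[0]+2*G;return [(rect(-67-G,40,-w/2,w/2),0),(rect(46-17-G,46+17+G,-17-G,17+G),0),(rect(-20,20,-13,13),0)]
    if name=="pliers": w,a,b=p[:3];return [(rect(0,66+G,-w/2-G,w/2+G),0),(rect(-16,16,-14,14),0),(rect(-67-G,a,-22-G,22+G),0),(rect(a,0,-b,b),0)]
    if name=="shears": w,a,b,c=p[:4];return [(rect(0,67+G,-w/2-G,w/2+G),0),(rect(-16,16,-13,13),0),(rect(-66-G,a,-30-G,0),0),(rect(-b-G,c,0,23+G),0)]
P0={"key":[10],"spanner":[11],"pliers":[11,14,10],"shears":[12,25,22]}
Q0={"key":[14],"spanner":[14],"pliers":[14,-30,16],"shears":[14,-14,58,-14]}
def alpha(im,pk,roi):
    a=im[roi[1]:roi[3],roi[0]:roi[2]].astype(float)
    if pk: return np.clip((np.minimum(a[...,0],a[...,1])-a[...,2]-15)/140.,0,1)
    bg=np.median(a.reshape(-1,3),0); return np.clip((np.abs(a-bg).max(2)-12)/35.,0,1)
def fit(ims,name,xyt,pk=False,cams=("top","side"),free=True,p=None,fixth=False,pad=6,R=.085):
    f=pocket if pk else tool; p=(Q0 if pk else P0)[name] if p is None else p
    rois={}
    for c in cams:
        q=np.vstack([proj(c,world(xyt,v,z)) for v,_ in f(name,p) for z in (0,.024)]);rois[c]=np.r_[np.floor(q.min(0))-pad,np.ceil(q.max(0))+pad+1].astype(int)
    al={c:alpha(ims[c],pk,rois[c]) for c in cams}
    def unpack(v): return np.array([xyt[0]+v[0]/1000,xyt[1]+v[1]/1000,xyt[2]+(0 if fixth else v[2]/50)]),([a+b for a,b in zip(p,v[3:])] if free else p)
    def cost(v):
        x,pp=unpack(v);return sum(((render(c,x,f(name,pp),rois[c],pk)-al[c])**2).mean() for c in cams)+1e-5*(np.array(v[3:])**2).sum()
    n=3+(len(p) if free else 0);best=None
    for st in (8,2.5):
        v0=np.zeros(n) if best is None else best.x
        S=np.vstack([v0]+[v0+np.eye(n)[i]*st for i in range(n)])
        best=minimize(cost,v0,method="Nelder-Mead",options=dict(initial_simplex=S,maxiter=260,xatol=.02,fatol=1e-7))
    x,pp=unpack(best.x);return x,pp,best.fun
def shot(): return {c:read_camera(c) for c in ("top","side")}
E
cat > t1.py <<'E'
from vis import *
import json
ims={"top":np.load("t0.npy"),"side":np.load("s0.npy")}
z=.012
def g(a,b): # two top-crop px (crop scale) tool tail/tip -> pose
    A=unproj("top",(a[0]/2.963+130,a[1]/2.963+110),z);B=unproj("top",(b[0]/2.963+130,b[1]/2.963+110),z)
    d=B-A;return np.r_[(A+B)/2,np.arctan2(d[1],d[0])]
T={"pliers":g((565,151),(460,146)),"shears":g((393,248),(335,322)),"key":g((634,212),(656,300)),"spanner":g((314,172),(402,122))}
K={"pliers":g((228,252),(119,268)),"shears":g((115,223),(220,201)),"key":g((207,152),(112,168)),"spanner":g((84,215),(74,115))}
out={}
for n in T:
    for pk,D in ((0,T),(1,K)):
        r={}
        for cams in (("top",),("side",),("top","side")):
            if pk and n=="spanner" and cams==("side",):continue
            x,p,f=fit(ims,n,D[n],pk,cams);print(n,"pocket" if pk else "tool",cams,(x[:2]*1000).round(1),x[2].round(3),np.round(p,1),round(f,4))
        out[n+"_pocket"*pk]=[list(x),list(p)]
json.dump(out,open("fit.json","w"))
E
time python3 t1.py
```

```text
Traceback (most recent call last):
  File "t1.py", line 16, in <module>
    x,p,f=fit(ims,n,D[n],pk,cams);print(n,"pocket" if pk else "tool",cams,(x[:2]*1000).round(1),x[2].round(3),np.round(p,1),round(f,4))
          ~~~^^^^^^^^^^^^^^^^^^^^
  File "vis.py", line 65, in fit
    best=minimize(cost,v0,method="Nelder-Mead",options=dict(initial_simplex=S,maxiter=260,xatol=.02,fatol=1e-7))
  File "vis.py", line 60, in cost
    x,pp=unpack(v);return sum(((render(c,x,f(name,pp),rois[c],pk)-al[c])**2).mean() for c in cams)+1e-5*(np.array(v[3:])**2).sum()
                          ~~~^^^^^^^^^^^^^^^^^^^^^^^^^^^^^^^^^^^^^^^^^^^^^^^^^^^^^^^^^^^^^^^^^^^^^
  File "vis.py", line 60, in <genexpr>
    x,pp=unpack(v);return sum(((render(c,x,f(name,pp),rois[c],pk)-al[c])**2).mean() for c in cams)+1e-5*(np.array(v[3:])**2).sum()
                                ~~~~~~^^^^^^^^^^^^^^^^^^^^^^^^^^^
  File "vis.py", line 32, in render
    m=lay(lambda m,p,z:fill(m,proj(cam,np.r_[world(xyt,p,0),world(xyt,p,z)]),roi,1))
  File "vis.py", line 27, in lay
    for poly,z in model:f(m,poly,z)
                        ~^^^^^^^^^^
  File "vis.py", line 32, in <lambda>
    m=lay(lambda m,p,z:fill(m,proj(cam,np.r_[world(xyt,p,0),world(xyt,p,z)]),roi,1))
                              ~~~~^^^^^^^^^^^^^^^^^^^^^^^^^^^^^^^^^^^^^^^^^^
  File "vis.py", line 6, in proj
    p=camera_params(cam); return cv2.projectPoints(np.float64(P),np.float64(p["rvec"]),np.float64(p["tvec"]),np.float64(p["intrinsics"]),None)[0][:,0]
ValueError: time passes only in moves, steps and waits

real	0m7.233s
user	0m4.911s
sys	0m0.232s
```

```bash
sed -i 's/^from station import camera_params,read_camera/from station import camera_params as _cp,read_camera\nimport functools\ncamera_params=functools.cache(_cp)/' vis.py; time python3 t1.py
```

```text
pliers tool ('top',) [ 589.5 -171.7] 1.499 [11.6 16.1 13.1] 0.0122
pliers tool ('side',) [ 588.8 -171.5] 1.493 [ 9.4 15.4 11.8] 0.0566
pliers tool ('top', 'side') [ 589.1 -171. ] 1.498 [11.3 15.7 12.3] 0.0727
pliers pocket ('top',) [453.9 248.9] 1.715 [ 13.1 -26.8  21.7] 0.1074
pliers pocket ('side',) [454.5 249.5] 1.698 [ 16.4 -30.7  23.5] 0.0829
pliers pocket ('top', 'side') [454.2 249.4] 1.712 [ 14.1 -26.1  21.8] 0.1913
shears tool ('top',) [423.7  10.2] 2.38 [14.4 30.  20.8] 0.0367
shears tool ('side',) [423.7   9.8] 2.384 [ 7.3 28.9 22.6] 0.0381
shears tool ('top', 'side') [424.5   9.6] 2.377 [12.4 30.1 20.6] 0.0825
shears pocket ('top',) [518.2 258.1] -1.429 [ 13.7  -9.2  54.7 -10.2] 0.1741
shears pocket ('side',) [518.  259.9] -1.44 [ 16.1  -6.8  57.9 -12.1] 0.1156
shears pocket ('top', 'side') [518.2 257.8] -1.434 [ 14.6 -10.1  54.9 -10.3] 0.2925
key tool ('top',) [ 443.1 -328.4] -3.024 [13.9] 0.1336
key tool ('side',) [ 443.  -328.9] -3.019 [8.8] 0.0709
key tool ('top', 'side') [ 442.9 -328.6] -3.024 [11.2] 0.2122
key pocket ('top',) [583.5 274.5] 1.71 [14.] 0.1538
key pocket ('side',) [583.4 275.5] 1.715 [16.7] 0.1127
key pocket ('top', 'side') [583.7 274.2] 1.705 [14.3] 0.2681
spanner tool ('top',) [596.5  20.7] -1.044 [12.9] 0.0135
spanner tool ('side',) [595.1  20.6] -0.992 [1.4] 0.0235
spanner tool ('top', 'side') [596.5  20.7] -1.044 [10.6] 0.0448
spanner pocket ('top',) [580.1 367.4] 0.137 [13.9] 0.023
spanner pocket ('top', 'side') [580.1 367.6] 0.139 [13.7] 0.147
real	0m17.446s
user	0m17.825s
sys	0m0.155s
```

```bash
python3 - <<'E'
s=open('vis.py').read()
s=s.replace('''    al={c:alpha(ims[c],pk,rois[c]) for c in cams}
''','''    al={}
    for c in cams:
        a=alpha(ims[c],pk,rois[c]);m=cv2.dilate((render(c,xyt,f(name,p),rois[c],pk)>.3).astype(np.uint8),np.ones((5,5)))
        n_,L=cv2.connectedComponents((a>.35).astype(np.uint8),connectivity=4)
        k=np.argmax([(m[L==i]>0).sum() for i in range(1,n_)])+1
        al[c]=a*cv2.dilate((L==k).astype(np.uint8),np.ones((3,3)))
''')
open('vis.py','w').write(s)
t=open('t1.py').read()
t=t.replace("out={}","out={}\nZ=.139\nfor n,o in dict(pliers=np.pi/2,shears=-np.pi/2,key=np.pi/2,spanner=0).items(): K[n][2]=o+Z").replace("fit(ims,n,D[n],pk,cams)","fit(ims,n,D[n],pk,cams,fixth=pk)")
t+='''
def tc(x,y):return (x/2.963+130-.5,y/2.963+110-.5)
r=unproj("top",tc(658,97),.045);gr=unproj("top",tc(664,180),.045);print("marks",r,gr,(r+gr)/2)
reds={}
for c,b in (("top",(335,140,372,185)),("side",(312,270,397,345))):
    a=ims[c][b[1]:b[3],b[0]:b[2]].astype(int);m=(a[...,0]>120)&(a[...,0]>2.5*a[...,1])
    n,L,S,C=cv2.connectedComponentsWithStats(m.astype(np.uint8));k=1+np.argmax(S[1:,4]);uv=C[k]+b[:2];print(c,"paddle",uv,S[k])
    reds[c]=uv
p={c:camera_params(c) for c in reds};M=[np.float64(p[c]["intrinsics"])@np.c_[cv2.Rodrigues(np.float64(p[c]["rvec"]))[0],p[c]["tvec"]] for c in reds]
X=cv2.triangulatePoints(*M,*[np.float64(v) for v in reds.values()]).ravel();print("paddle",X[:3]/X[3])
'''
open('t1.py','w').write(t)
E
python3 t1.py
python3 - <<'E'
from station import *
print(read_time())
from scipy.spatial.transform import Rotation as R
import numpy as np
o=lambda a:(R.from_euler('z',a)*R.from_euler('x',np.pi)).as_rotvec()
for p,th in (([.59,-.17,.1],1.5),([.454,.249,.1],1.71),([.424,.01,.1],2.38),([.518,.258,.1],-1.43),([.443,-.328,.1],-3.02),([.583,.274,.1],1.71),([.596,.02,.1],-1.04),([.58,.367,.1],.14),([.57,-.35,.17],0)):
    print(p,th,[None if (q:=ik(p,o(th+k))) is None else round(q[5],2) for k in (0,np.pi)])
E
```

```text
pliers tool ('top',) [ 589.5 -171.7] 1.499 [11.6 16.1 13.1] 0.0122
pliers tool ('side',) [ 588.8 -171.5] 1.493 [ 9.4 15.4 11.8] 0.0566
pliers tool ('top', 'side') [ 589.1 -171. ] 1.498 [11.3 15.7 12.3] 0.0727
pliers pocket ('top',) [454.1 249.2] 1.71 [ 13.6 -26.9  21.7] 0.0074
pliers pocket ('side',) [454.6 249.7] 1.71 [ 16.4 -26.1  22.2] 0.004
pliers pocket ('top', 'side') [454.3 249.4] 1.71 [ 14.3 -25.8  21.8] 0.0122
shears tool ('top',) [423.7  10.2] 2.38 [14.4 30.  20.8] 0.0216
shears tool ('side',) [423.7   9.8] 2.384 [ 7.3 28.9 22.6] 0.0178
shears tool ('top', 'side') [424.5   9.6] 2.377 [12.4 30.1 20.6] 0.0471
shears pocket ('top',) [518.3 258.1] -1.432 [ 13.9  -9.2  54.9 -10.4] 0.0019
shears pocket ('side',) [518.  260.1] -1.432 [ 17.4  -6.8  58.6 -11.4] 0.0035
shears pocket ('top', 'side') [518.2 257.8] -1.432 [ 14.5  -9.1  55.7 -10. ] 0.0083
key tool ('top',) [ 443.1 -328.4] -3.024 [13.9] 0.0185
key tool ('side',) [ 442.6 -329.1] -3.016 [8.5] 0.0293
key tool ('top', 'side') [ 443.1 -328.6] -3.022 [11.6] 0.0571
key pocket ('top',) [583.5 274.2] 1.71 [13.8] 0.0016
key pocket 
[... 452 characters left out ...]
34933909] [ 0.5913267  -0.34873634]
top paddle [358.01449275 163.04347826] [18 20 11  7 69]
side paddle [341.24468085 289.14893617] [ 20   9  20  20 188]
paddle [ 0.55231901 -0.35116973  0.10344262]
1.3
[0.59, -0.17, 0.1] 1.5 [np.float64(-0.23), None]
[0.454, 0.249, 0.1] 1.71 [np.float64(0.34), None]
[0.424, 0.01, 0.1] 2.38 [np.float64(-0.81), np.float64(2.33)]
[0.518, 0.258, 0.1] -1.43 [None, np.float64(0.3)]
[0.443, -0.328, 0.1] -3.02 [np.float64(-2.35), np.float64(0.79)]
[0.583, 0.274, 0.1] 1.71 [np.float64(0.28), None]
[0.596, 0.02, 0.1] -1.04 [None, np.float64(-0.52)]
[0.58, 0.367, 0.1] 0.14 [np.float64(1.98), np.float64(-1.16)]
[0.57, -0.35, 0.17] 0 [np.float64(1.0), np.float64(-2.14)]
```

Both cameras agree to within about 1 mm. Isolator to OFF first.

```bash
cat > rob.py <<'E'
from station import *
import numpy as np,json
from scipy.spatial.transform import Rotation as R
from vis import *
o=lambda a:(R.from_euler('z',a)*R.from_euler('x',np.pi)).as_rotvec()
L=.08
OFF={"pliers":0,"shears":np.pi,"key":0,"spanner":np.pi}
def F(): return np.array(read_wrist_force())
def tip(x,y,z,feed=.3,a=None): movel([x,y,z+L],feed=feed,ori=None if a is None else o(a))
def pose(x,y,z,a): move_pose([x,y,z+L],o(a))
def save(tag,box=None,cam="side",size=(800,600)):
    im=read_camera(cam)
    if box: im=im[box[1]:box[3],box[0]:box[2]]
    cv2.imwrite(f"pics/{tag}.png",cv2.resize(im[:,:,::-1],size,interpolation=cv2.INTER_CUBIC))
def pick(n,xyt,h=.014,force=40,feed=.3):
    a=xyt[2]+OFF[n];pose(xyt[0],xyt[1],.12,a);open_gripper();tip(xyt[0],xyt[1],h,.15);grasp(force)
    print("grip",read_gripper_width(),read_grip_force())
E
python3 - <<'E'
from rob import *
grasp(20);pose(.48,-.35,.2,0);tip(.48,-.35,.088);f0=F()
tip(.575,-.35,.088,.12);print(F()-f0)
tip(.60,-.35,.088,.12);print(F()-f0)
tip(.52,-.35,.088);tip(.50,-.25,.2)
save("off",(160,130,420,360),size=(678,600));print(read_time(),find_in("side","isolator")[:2])
E
```

```text
[0.11443345 0.77344603 0.58840283]
[0.39930878 0.36024829 0.0802191 ]
7.0167 [{'bbox': [349.9, 270.7, 387.5, 303.2], 'score': 0.66}]
```

View pics/off.png

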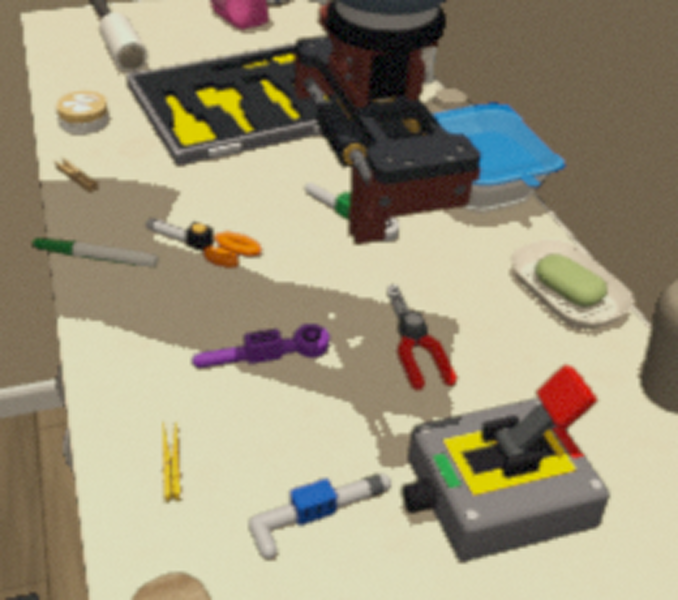

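The isolator leans left to the red mark (OFF). Next the key, with a grip-and-release first to calibrate the camera against the robot.

```bash
cat >> rob.py <<'E'
HOME=[-1.285,.423,1.63,0,1.089,-.019]
def remeasure(names,guess,cams=("top","side")):
    ims=shot();r={}
    for n in names:
        p=guess[n][1]
        r[n]=[fit(ims,n,np.array(guess[n][0]),False,(c,),p=p)[0] for c in cams]
        print(n,[((x[:2]*1000).round(1).tolist(),x[2].round(3)) for x in r[n]])
    return r
E
python3 - <<'E'
from rob import *
D=json.load(open("fit.json"))
x=D["key"][0];pick("key",x);print(read_tcp_pos());open_gripper();tip(x[0],x[1],.15)
y=D["pliers"][0];pick("pliers",y);print(read_tcp_pos());open_gripper();tip(y[0],y[1],.15)
movej(HOME)
remeasure(["key","pliers","shears","spanner"],D);print(read_time())
E
```

```text
grip 0.2224291246680756 40.00000298023224
[ 0.44309178 -0.32847449  0.09397822]
grip 0.2483432127215501 39.98591959476471
[ 0.58912762 -0.17099473  0.09396789]
key [([443.0, -330.1], np.float64(-3.029)), ([443.0, -330.1], np.float64(-3.029))]
pliers [([588.7, -171.0], np.float64(1.501)), ([587.9, -170.3], np.float64(1.506))]
shears [([424.1, 10.0], np.float64(2.381)), ([423.7, 9.9], np.float64(2.39))]
spanner [([596.4, 20.6], np.float64(-1.047)), ([595.3, 20.5], np.float64(-1.003))]
22.825
```

```bash
cat >> rob.py <<'E'
B=np.array([.0006,.0012,0])
def place(n,pk,h=.014,fmax=22,off0=(0,0)):
    a=pk[2]+OFF[n];u=np.array([np.cos(pk[2]),np.sin(pk[2])]);v=np.array([-u[1],u[0]])
    pose(pk[0],pk[1],.10,a);sleep(.2);f0=F()[2];w0=read_gripper_width();print("held",w0)
    offs=[(0,0)]+[(r*np.cos(t),r*np.sin(t)) for r in (1.2,2.2,3.2) for t in np.arange(0,2*np.pi,np.pi/4)]
    for k,(i,j) in enumerate(offs):
        q=pk[:2]+(u*(i+off0[0])+v*(j+off0[1]))/1000
        if k==0: tip(*q,.022+h,.2)
        else: tip(*q,min(zc+.0015,.022+h),.05)
        z=read_tcp_pos()[2]-L
        while z>.008+h+.0003:
            z=max(z-.0015,.008+h);tip(*q,z,.04);f=F()[2]-f0
            if f>fmax:break
        zr=read_tcp_pos()[2]-L-h;zc=z;print(k,(round(i,1),round(j,1)),"z",round(zr*1000,1),"F",(F()-[0,0,f0]).round(1))
        if zr<.0095:return True,q
    return False,q
def press(q,n,pk,dx=0,top=.032,fmax=18):
    u=np.array([np.cos(pk[2]),np.sin(pk[2])]);q=q+u*dx/1000;open_gripper();tip(*q,.07);grasp(20);f0=F()[2];tip(*q,top+.008,.15);z=top+.008
    while z>top-.004:
        z-=.001;tip(*q,z,.04);f=F()[2]-f0
        if f>fmax:break
    print("press tip z",round((read_tcp_pos()[2]-L)*1000,1),"F",round(f,1));tip(*q,.12)
E
cat > do.py <<'E'
import sys
from rob import *
D=json.load(open("fit.json"));n=sys.argv[1]
r=remeasure([n],D);x=np.mean(r[n],0)+B;pk=np.array(D[n+"_pocket"][0])+B
pick(n,x);tip(x[0],x[1],.15)
ok,q=place(n,pk);print(ok,read_gripper_width(),read_time())
if ok: press(q,n,pk);open_gripper()
movej(HOME) if ok else None
print(read_time())
E
python3 do.py key
```

```text
key [([443.2, -330.3], np.float64(-3.023)), ([443.0, -330.3], np.float64(-3.017))]
grip 0.22064217646913242 39.99998152256012
held 0.2242745885687104
0 (0, 0) z 8.1 F [-0.2  1.8  1.1]
True 0.22181433792421748 33.075
press tip z 32.3 F 19.6
43.8917
```

The key went home at the first try (z 8.1 mm, block top at 32.3 mm). Pliers next.

```bash
python3 do.py pliers
python3 - <<'E'
from rob import *
save("p2",(200,130,360,250))
E
```

```text
pliers [([588.7, -170.9], np.float64(1.501)), ([587.9, -170.3], np.float64(1.5))]
grip 0.24536491781040598 39.99729573726654
held 0.24565853784559946
0 (0, 0) z 8.1 F [-1.3  6.4  2.3]
True 0.24627779945316516 53.6167
press tip z 32.2 F 28.7
64.175
```

View pics/p2.png

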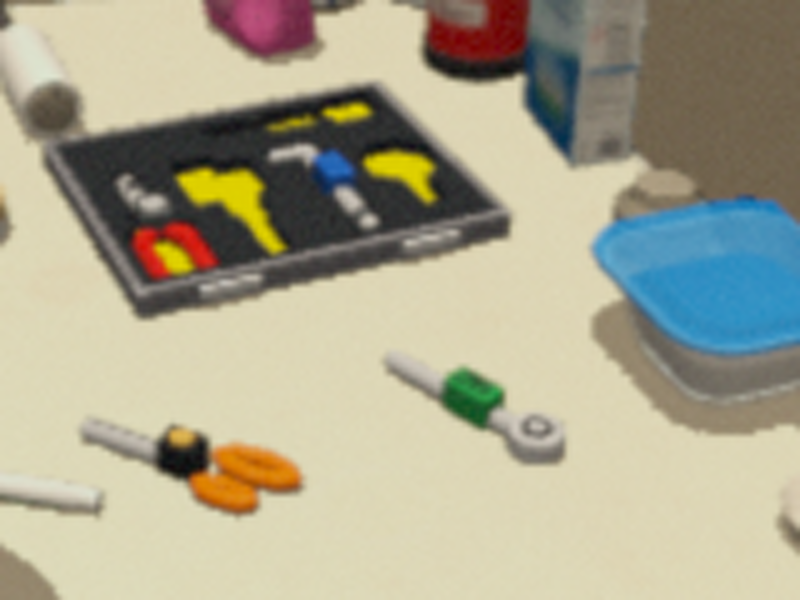

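Key and pliers sit flat in their pockets. Shears, then spanner.

```bash
python3 do.py shears && python3 do.py spanner
python3 - <<'E'
from rob import *
save("p4",(200,130,360,250))
E
```

```text
shears [([423.9, 10.2], np.float64(2.382)), ([423.3, 10.3], np.float64(2.379))]
grip 0.22397065659801912 39.76861774921417
held 0.22215705772974284
0 (0, 0) z 8.0 F [0.4 3.7 1.3]
True 0.2204828137177554 74.3333
press tip z 32.2 F 23.7
85.0167
spanner [([596.5, 20.6], np.float64(-1.045)), ([595.3, 19.5], np.float64(-1.02))]
grip 0.22720768814643055 39.99315619468689
held 0.2264496067715106
0 (0, 0) z 8.0 F [ 0.4  1.4 -0.1]
True 0.223747468914585 94.975
press tip z 32.3 F 18.6
106.075
```

View pics/p4.png

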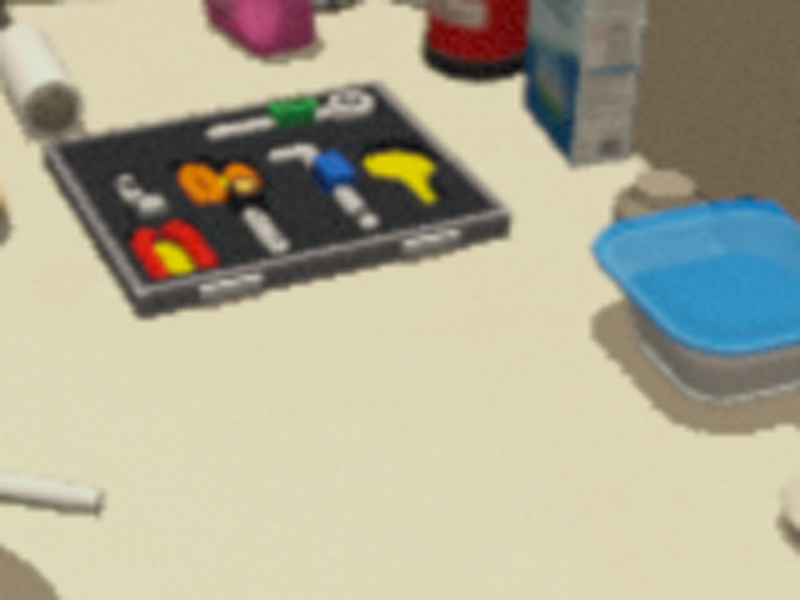

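All four look home. I'll press the tails lightly to confirm they are level, re-measure, and look again.

Run:
```python
from rob import *
D=json.load(open("fit.json"))
grasp(20)
for n in ("shears","pliers","key","spanner"):
    pk=np.array(D[n+"_pocket"][0])+B;u=np.array([np.cos(pk[2]),np.sin(pk[2])]);q=pk[:2]-u*.038
    pose(*q,.08,pk[2]+OFF[n]);f0=F()[2];z=.026;tip(*q,z,.15)
    while z>.018:
        z-=.0007;tip(*q,z,.04);f=F()[2]-f0
        if f>9:break
    print(n,"tail tip z",round((read_tcp_pos()[2]-L)*1000,1),round(f,1));tip(*q,.08)
movej(HOME)
# compare images with tool model standing 8 mm up
import vis
ims=shot()
bb={"key":lambda a:(a[...,2]-a[...,0]>50),"spanner":lambda a:(a[...,1]-a[...,0]>40)&(a[...,1]-a[...,2]>30)}
for n,m in bb.items():
    pk=np.array(D[n+"_pocket"][0])
    for c in ("top","side"):
        P=np.vstack([world(pk,rect(-17,17,-10,10),z) for z in (.02,.032)]);uv=proj(c,P);l,h=uv.min(0).astype(int)-5,uv.max(0).astype(int)+6
        M=m(ims[c][l[1]:h[1],l[0]:h[0]].astype(int));ys,xs=np.nonzero(M)
        hull=np.zeros(M.shape,np.uint8);cv2.fillConvexPoly(hull,cv2.convexHull(np.float32(uv-l))[:,0].round().astype(np.int32),1);yh,xh=np.nonzero(hull)
        print(n,c,"seen-pred px",round(xs.mean()-xh.mean(),2),round(ys.mean()-yh.mean(),2))
cv2.imwrite("pics/fin.png",cv2.resize(ims["top"][130:222,140:220,::-1],(520,598),interpolation=cv2.INTER_CUBIC));print(read_time())
```

```text
shears tail tip z 19.4 12.2
pliers tail tip z 17.5 -0.3
key tail tip z 22.2 11.3
spanner tail tip z 22.2 9.2
key top seen-pred px 0.07 -0.43
key side seen-pred px -0.02 -0.13
spanner top seen-pred px -0.16 0.18
spanner side seen-pred px -0.36 0.16
129.5167
```

View pics/fin.png

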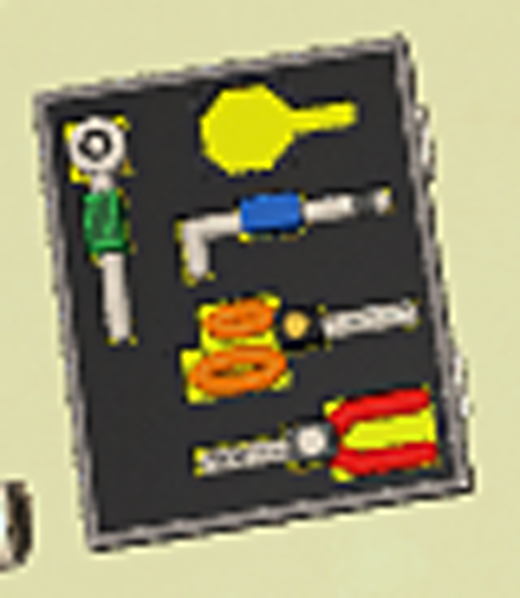

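The tools are aligned with their pockets. The pliers probe went into the gap between the handles, so I'll press each handle instead. Then I'll check the space behind the isolator.

Run:
```python
from rob import *
D=json.load(open("fit.json"))
pk=np.array(D["pliers_pocket"][0])+B;u=np.array([np.cos(pk[2]),np.sin(pk[2])]);v=np.array([-u[1],u[0]])
for s in (1,-1):
    q=pk[:2]-u*.045+v*s*.018
    pose(*q,.08,pk[2]);f0=F()[2];z=.026;tip(*q,z,.15)
    while z>.018:
        z-=.0007;tip(*q,z,.04);f=F()[2]-f0
        if f>9:break
    print("handle tip z",round((read_tcp_pos()[2]-L)*1000,1),round(f,1));tip(*q,.08)
movej(HOME)
print("bottle base",unproj("side",(414,288),0),unproj("side",(406,270),0))
im=read_camera("top");cv2.imwrite("pics/iso.png",cv2.resize(im[60:200,310:420,::-1],(471,600),interpolation=cv2.INTER_CUBIC));print(read_time())
```

```text
handle tip z 21.8 10.4
handle tip z 21.8 9.4
bottle base [ 0.76495645 -0.30910286] [ 0.77954017 -0.25650878]
141.0833
```

View pics/iso.png

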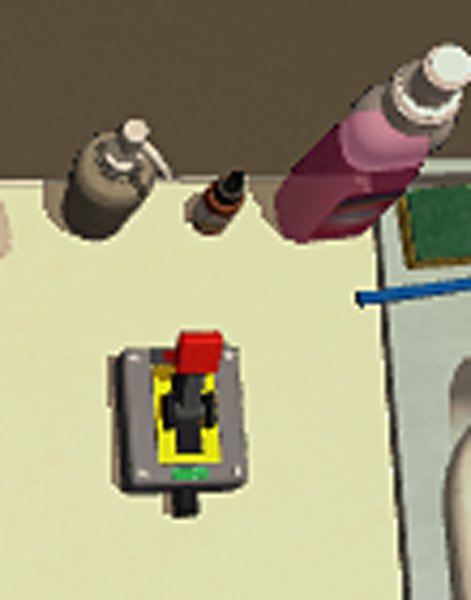

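Both handles are home (21.8 mm). The bottles stand at x ≳ 0.76, so there is room to pull the toggle from x = 0.673.

Run:
```python
from rob import *
pose(.60,-.35,.21,0);tip(.675,-.35,.20,.2);tip(.675,-.35,.088,.15);f0=F();print(f0)
tip(.605,-.35,.088,.12);print(F()-f0);tip(.582,-.35,.088,.12);print(F()-f0)
tip(.64,-.35,.088,.2);tip(.62,-.35,.21);movej(HOME)
im=np.hstack([cv2.resize(read_camera("side")[130:360,160:420,::-1],(400,354)),cv2.resize(read_camera("top")[130:230,140:240,::-1],(354,354),interpolation=cv2.INTER_CUBIC)]);cv2.imwrite("pics/on.png",im);print(read_time())
```

```text
[0.49137186 0.1674284  1.03402618]
[ 0.27017226 -0.27245978 -1.03365342]
[ 1.93621564  0.06548231 -1.0698987 ]
148.2417
```

View pics/on.png

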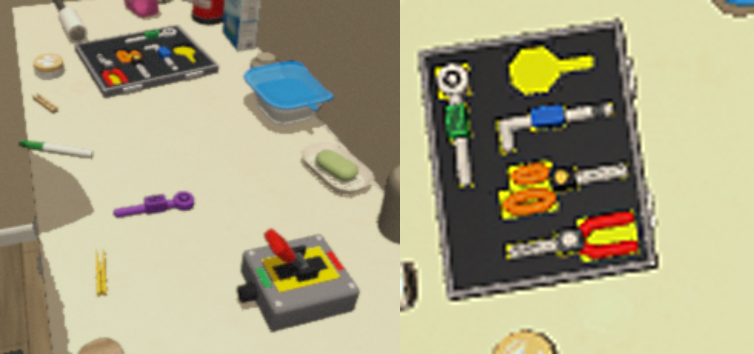

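The isolator leans to the green mark (ON), and all four tools are home. Handing in.

```bash
python3 -c "
from station import *
print(close_job())"
```

```text
the job is handed in; nothing more can be done
None
```

I turned the isolator OFF, pressed the key, pliers, shears and spanner fully home in their pockets (the gauge was absent), turned it back ON and handed the job in at about 148 s; no verdict came back.

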